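# Move the mannequin hands to the carrying rack in the same order

### The job

Move the four child mannequin hands from the plywood drying rack to the aluminium carrying rack, one hand standing upright in each round dish. Keep them in the same order counted from each rack's tall end board: the hand nearest the end board on the drying rack goes in the dish nearest the end board of the carrying rack, and so on. Set them down gently, and do not let any hand tip over.

Things in the scene. Friction and masses are not known exactly. Their poses are not given: they have to be found in the camera images.
- flat_hand: White open hand, straight fingers together, standing on its wrist; 130 mm tall, wrist 44 mm across; palm 54 mm wide, 22 thick up to 87 mm; thumb at +y, 41 mm out from the axis, up to 93 mm; the fingers above 87 mm: 53 mm wide, 14 thick. About 0.16 kg. Origin: centre of the wrist's underside; z up, x out of the palm (thickness), y across it (width). Yaw within 0.25 rad of the rack's.
- toddler_hand: White open hand like the flat hand but the smallest of the four, standing on its wrist; 90 mm tall, wrist 38 mm across; palm 38 mm wide, 17 thick up to 57 mm; thumb at +y, 30 mm out, up to 63 mm; the fingers above 57 mm: 38 mm wide, 10.5 thick. About 0.09 kg. Origin: centre of the wrist's underside; z up, x out of the palm (thickness), y across it (width). Yaw within 0.25 rad of the rack's.
- fist: White closed fist standing on its wrist; 89 mm tall, wrist 44 mm across; the fist itself, from 39 to 89 mm up, is 56 mm wide and 42 thick, centred over the wrist. About 0.18 kg. Origin: centre of the wrist's underside; z up, x out of the palm (thickness), y across it (width). Yaw within 0.25 rad of the rack's.
- pointing_hand: White fist with two straight fingers side by side pointing up, standing on its wrist; 128 mm tall, wrist 44 mm across; fist 54 mm wide, 38 thick up to 82 mm; the two fingers above it, centred over the wrist: 27 mm wide, 14 thick. About 0.16 kg. Origin: centre of the wrist's underside; z up, x out of the palm (thickness), y across it (width). Yaw within 0.25 rad of the rack's.
- pad_flat_hand: Black round rubber pad, 60 mm across, 8 mm thick, fixed on the drying rack: the one on which the flat hand stands at the start, so it records that hand's place in the row. Origin: centre of its underside (the hand's underside is 8 mm higher).
- pad_toddler_hand: Black round rubber pad, 60 mm across, 8 mm thick, fixed on the drying rack: the one on which the toddler hand stands at the start, so it records that hand's place in the row. Origin: centre of its underside (the hand's underside is 8 mm higher).
- pad_fist: Black round rubber pad, 60 mm across, 8 mm thick, fixed on the drying rack: the one on which the fist stands at the start, so it records that hand's place in the row. Origin: centre of its underside (the hand's underside is 8 mm higher).
- pad_pointing_hand: Black round rubber pad, 60 mm across, 8 mm thick, fixed on the drying rack: the one on which the pointing hand stands at the start, so it records that hand's place in the row. Origin: centre of its underside (the hand's underside is 8 mm higher).
- dry_rack: Plywood drying rack, fixed, 336 mm long (y), 100 deep (x), board top 38 mm above the table. Pads in a row at y = +126, +42, -42, -126 mm, x = 0. Tall end board (12 mm thick, top 100 mm above the table) at the +y end, y = 172 mm. Origin: on the table, under the row's middle. It may stand on the robot's left or right.
- carry_rack: Aluminium carrying rack, fixed, same form, size, end board (+y end) and origin; turned about half round and on the other side. Four round grey dishes at y = +126, +42, -42, -126 mm, x = 0: 70 mm across inside, 78 outside, floor 42 mm and rim 51 mm above the table.
Mind the look-alikes: they are no part of the job. Leave any green look-alike of the toddler_hand alone.

How it is judged (in metres and radians):
At the end, for the whole second after the job is handed in: Each hand is at rest, upright (0.12 rad), on the floor (5 mm) of a dish of the carrying rack, within 19 mm of its centre along and across; its dish and its starting pad have the same place counted from their racks' tall end boards (((y of pad_flat_hand in the frame of dry_rack between 0.096 and 0.156 m and y of flat_hand in the frame of carry_rack between 0.107 and 0.145 m) or (y of pad_flat_hand in the frame of dry_rack between 0.012 and 0.072 m and y of flat_hand in the frame of carry_rack between 0.023 and 0.061 m) or (y of pad_flat_hand in the frame of dry_rack between -0.072 and -0.012 m and y of flat_hand in the frame of carry_rack between -0.061 and -0.023 m) or (y of pad_flat_hand in the frame of dry_rack between -0.156 and -0.096 m and y of flat_hand in the frame of carry_rack between -0.145 and -0.107 m)) and x of flat_hand in the frame of carry_rack between -0.019 and 0.019 m and z of flat_hand in the frame of carry_rack between 0.037 and 0.047 m and angle between each of flat_hand, toddler_hand, fist, pointing_hand's own z axis and vertical below 0.12 rad and linear speed of each of flat_hand, toddler_hand, fist, pointing_hand below 0.02 m/s and angular speed of each of flat_hand, toddler_hand, fist, pointing_hand below 0.2 rad/s and ((y of pad_toddler_hand in the frame of dry_rack between 0.096 and 0.156 m and y of toddler_hand in the frame of carry_rack between 0.107 and 0.145 m) or (y of pad_toddler_hand in the frame of dry_rack between 0.012 and 0.072 m and y of toddler_hand in the frame of carry_rack between 0.023 and 0.061 m) or (y of pad_toddler_hand in the frame of dry_rack between -0.072 and -0.012 m and y of toddler_hand in the frame of carry_rack between -0.061 and -0.023 m) or (y of pad_toddler_hand in the frame of dry_rack between -0.156 and -0.096 m and y of toddler_hand in the frame of carry_rack between -0.145 and -0.107 m)) and x of toddler_hand in the frame of carry_rack between -0.019 and 0.019 m and z of toddler_hand in the frame of carry_rack between 0.037 and 0.047 m and ((y of pad_fist in the frame of dry_rack between 0.096 and 0.156 m and y of fist in the frame of carry_rack between 0.107 and 0.145 m) or (y of pad_fist in the frame of dry_rack between 0.012 and 0.072 m and y of fist in the frame of carry_rack between 0.023 and 0.061 m) or (y of pad_fist in the frame of dry_rack between -0.072 and -0.012 m and y of fist in the frame of carry_rack between -0.061 and -0.023 m) or (y of pad_fist in the frame of dry_rack between -0.156 and -0.096 m and y of fist in the frame of carry_rack between -0.145 and -0.107 m)) and x of fist in the frame of carry_rack between -0.019 and 0.019 m and z of fist in the frame of carry_rack between 0.037 and 0.047 m and ((y of pad_pointing_hand in the frame of dry_rack between 0.096 and 0.156 m and y of pointing_hand in the frame of carry_rack between 0.107 and 0.145 m) or (y of pad_pointing_hand in the frame of dry_rack between 0.012 and 0.072 m and y of pointing_hand in the frame of carry_rack between 0.023 and 0.061 m) or (y of pad_pointing_hand in the frame of dry_rack between -0.072 and -0.012 m and y of pointing_hand in the frame of carry_rack between -0.061 and -0.023 m) or (y of pad_pointing_hand in the frame of dry_rack between -0.156 and -0.096 m and y of pointing_hand in the frame of carry_rack between -0.145 and -0.107 m)) and x of pointing_hand in the frame of carry_rack between -0.019 and 0.019 m and z of pointing_hand in the frame of carry_rack between 0.037 and 0.047 m); the robot touches nothing.
It fails at once if a hand was tipped over (more than 0.7 rad) (angle between any of flat_hand, toddler_hand, fist, pointing_hand's own z axis and vertical above 0.7 rad).
It fails at once if a hand fell freely (faster than 0.7 m/s, a drop of about 25 mm) ((linear speed of flat_hand above 0.7 m/s and contact force between flat_hand and the fingers below 0.01 N) or (linear speed of toddler_hand above 0.7 m/s and contact force between toddler_hand and the fingers below 0.01 N) or (linear speed of fist above 0.7 m/s and contact force between fist and the fingers below 0.01 N) or (linear speed of pointing_hand above 0.7 m/s and contact force between pointing_hand and the fingers below 0.01 N)).
It also fails if it takes over 109 s, if anything falls off the work surface, if the arm or the gripper's body presses on something with over 40 N, if the wrist force passes 120 N, or if a joint passes its speed limit or range.

### The arm

A 6-joint arm with a two-finger parallel gripper is mounted at the origin on the work surface. World frame = base frame: x ahead of the robot, y to its left, z up, the work surface at z = 0. Lengths are in mm, angles in degrees, forces in N, time in s.
With the tool pointing down it reaches from about 350 to 850 mm from the base axis. Payload 8.1 kg.
Tool frame: the origin (TCP) lies between the finger pads; the fingertips stand 11 mm ahead of it and the grasp point (between the pads) lies 8 mm behind it; z points along the fingers, y is the line along which they close (so a half turn about z gives the same grasp; the last joint's range is limited). The gripper opens to 85 mm and grips with 20 to 120 N. Pads are 22 mm wide; open, the fingers measure 114 mm over their backs; the gripper's body (76 mm by 85 mm) begins 54 mm behind the grasp point. The pads swing forward as they close: fully open they stand 13 mm farther back than shut.
Start: joints at [60.31, 7.471, 85.268, -0, 87.261, -4.893], TCP at [251.629, 544.691, 242.292] pointing down, gripper open.
Joint ranges: [-169.43, 169.43], [-51.17, 129.36], [1.28, 143.12], [-76.62, 256.62], [0, 156.53], [-152.29, 152.29]. Speed limits (degrees/s): [136.94, 136.94, 159.86, 180, 180, 180].

### API

Orientations are given as [roll, pitch, yaw] about the fixed x, y, z axes, in that order (R = Rz(yaw) Ry(pitch) Rx(roll)).
In Python, from bench import r, snapshot, get_calibration gives the robot as it stands.
- The arm moves only by the tool step_arm, never from a script. Its argument "rows" is a list of rows, each a list of 2 entries, a list of its own where there are three numbers: the shift along the tool's x, y, z in mm, then the turn about the tool's z in degrees. In form: [[[tx, ty, tz], yaw], ...]. A call has 1 to 12 rows; each row is the pose to reach, as a shift and turn from the pose commanded when the call began, along the tool's axes at that moment; what a row does not reach only later rows make up. A row lasts 1/10 s, in which the tool goes at most 50 mm and 8.59 degrees, less where a joint would pass 70% of its speed; a pose out of reach is approached as far as the arm can. A call with a gripper value outside its range is refused whole. "fingers" is the opening, from 0 (shut) to 1 (fully open), set as the call begins (left out, the last holds). The fingers move at their own pace and stop on an object; "squeeze" is the grip in N (left out, the last holds). Time passes only in rows, so rows that repeat a pose let the fingers close. It gives the time, the measured TCP pose, the force, the opening and the grip force at its end, in the units of the state.
- r.sense(): the state, without advancing time (a new reading comes with each control period).
- snapshot(name): name is "side" or "top" or "wrist"; returns the picture (420x560x3 uint8, blue, green, red); there is no depth.
- get_calibration(name): a dict with "fovy" (degrees; the focal length in pixels is half the picture's height over the tangent of half this angle, whatever the lens; pixels are square), "cx", "cy" (the principal point, pixels), "dist" ([k1, k2, p1, p2, k3] as OpenCV has them; the pictures are not rectified), "eye" and "orientation" of the camera in the world. Camera axes: x right, y up, looking along -z (the intrinsics and any distortion apply to the point x, -y, -z); pixel columns grow to the right and rows downward; lengths in mm; the calibration is good to about 2 mm. A picture is of the moment at which its call begins: read the wrist's pose just before it. get_calibration takes no time and is no camera call; for the wrist camera it gives the pose at the moment of the call.
- r.hand_in(): hands the job in; it is judged then, once.
The state is a dict: "time": time; "joint_pos": joint angles; "qd": joint speeds; "joint_efforts": joint torques, N m; "tool_pos": TCP position; "tcp_rot": TCP orientation; "ft_force": force on the tool from outside, world axes, zero at the start; "wrist_torque": the same for the moment, N m; "finger_gap": finger opening in mm; "grip_force": force on a finger pad.
Only numpy, scipy, OpenCV 4.12 (cv2) and the standard library are available. Lean on these libraries where they do the work, as an engineer would, in place of code of your own. Each camera call takes 0.05 s, during which the arm holds its last target. There are 200 camera calls.

## Working session

There is one attempt and no reset: what is moved stays moved. The work goes in short steps, Python scripts to look and compute and a tool call to move; the robot and the scene stay as the last step left them, time stands still between calls to the robot, and variables do not carry over. Pictures are saved under pics/ and viewed, at most 14 in all, crops included, and the job is handed in when it is done.

Besides the shell and the picture viewer there is one more tool, called by a JSON object that holds its "op" and its "data". step_arm: Moves the arm, as the interface text tells. Its arguments: {"type":"object","properties":{"rows":{"type":"array"},"fingers":{"type":"number"},"squeeze":{"type":"number"}},"required":["rows"]}

```bash
mkdir -p pics; ls
python3 - <<'E'
from bench import r,snapshot,get_calibration
import cv2
for n in ["top","side"]:
    cv2.imwrite(f"pics/{n}0.png",snapshot(n)); print(n,get_calibration(n))
print(get_calibration("wrist")); print(r.sense())
E
```

```text
pics
top {'fovy': 51.270694885922886, 'cx': 280.46136494717155, 'cy': 206.49255740585352, 'dist': array([0.03307065, 0.        , 0.        , 0.        , 0.        ]), 'eye': array([363.19255437,  -7.1299503 , 922.66374315]), 'orientation': array([  8.37299362,   0.36121322, -90.95057693])}
side {'fovy': 49.1936192322358, 'cx': 281.2072984434348, 'cy': 218.89717531294946, 'dist': array([0.03692111, 0.        , 0.        , 0.        , 0.        ]), 'eye': array([ 117.68040221, -457.63621405,  743.60482266]), 'orientation': array([ 40.66039884,  -0.41560912, -40.74601834])}
{'fovy': 59.10780042487497, 'cx': 277.7890775816302, 'cy': 211.2172556140118, 'dist': array([-0.0876112,  0.       ,  0.       ,  0.       ,  0.       ]), 'eye': array([185.40682803, 576.6913025 , 372.55990339]), 'orientation': array([-1.67143618e+01,  5.95510477e-02,  6.52134634e+01])}
{'time': 0.1, 'joint_pos': array([ 6.03090859e+01,  7.51306618e+00,  8.53240598e+01, -1.06146895e-03,
        8.72635032e+01, -4.89423462e+00]), 'qd': array([-0.01087456, -0.03833682, -0.15723689,  0.06240916,  0.01389674,
       -0.01259417]), 'joint_efforts': array([ 5.73574562e-04, -5.70957005e+01, -5.01937008e+01, -3.37344482e-04,
        8.49535660e-03, -1.03876357e-05]), 'tool_pos': array([251.38883787, 544.24810198, 241.31573688]), 'tcp_rot': array([-1.79899647e+02, -7.52903502e-03,  1.55203366e+02]), 'ft_force': array([-1.10237546,  0.40942088,  0.21835286]), 'wrist_torque': array([ 0.02649779,  0.02928217, -0.02961472]), 'grip_force': 0.0, 'finger_gap': 85.39553236784658}
```

View pics/top0.png

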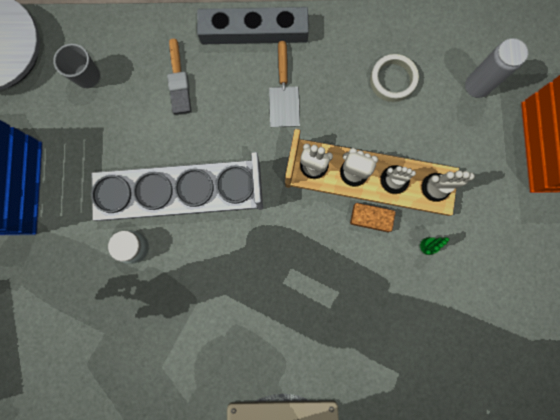

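View pics/side0.png

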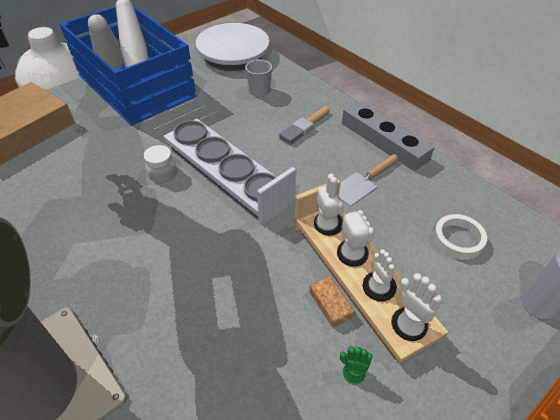

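Top view (up = +x, right = −y). The dry rack is at right, with its end board at (293,155). From the end board, its hands are pointing (315,160), fist (357,167), toddler (398,178) and flat (445,183). The carry rack's end board is at (256,178), with dishes at (237,184), (195,187), (154,190) and (113,194).

Possible mix-ups for the toddler hand are the white one at (398,178) and the green one at (433,245). I choose the white one. Next I take a closer crop and write the helpers.

```bash
cat > h.py <<'E'
import numpy as np, cv2
from scipy.spatial.transform import Rotation as Ro
from bench import r,snapshot,get_calibration
def cam(c):
    f=210/np.tan(np.radians(c["fovy"]/2))
    K=np.array([[f,0,c["cx"]],[0,f,c["cy"]],[0,0,1.]])
    R=Ro.from_euler("xyz",c["orientation"],degrees=True).as_matrix()@np.diag([1,-1,-1])
    return K,np.array(c["dist"]),R,np.array(c["eye"])
def px2w(c,uv,z):
    K,d,R,e=cam(c); uv=np.array(uv,float).reshape(-1,1,2)
    p=cv2.undistortPoints(uv,K,d).reshape(-1,2)
    v=np.c_[p,np.ones(len(p))]@R.T
    return e+v*((z-e[2])/v[:,2])[:,None]
def w2px(c,P):
    K,d,R,e=cam(c)
    return cv2.projectPoints((np.array(P,float).reshape(-1,3)-e)@R,np.zeros(3),np.zeros(3),K,d)[0].reshape(-1,2)
def rackpts(pose,L):  # pose x,y,yaw(rad); local points
    c,s=np.cos(pose[2]),np.sin(pose[2]); L=np.array(L,float)
    return np.c_[pose[0]+c*L[:,0]-s*L[:,1],pose[1]+s*L[:,0]+c*L[:,1],L[:,2]]
def go(x,y,z,yaw):
    s=r.sense(); R=Ro.from_euler("xyz",s["tcp_rot"],degrees=True).as_matrix()
    R=Ro.from_euler("xyz",[180,0,s["tcp_rot"][2]],degrees=True).as_matrix()
    d=R.T@(np.array([x,y,z])-s["tool_pos"])
    t=(yaw-s["tcp_rot"][2]+180)%360-180
    print("shift",d.round(1),"turn",round(-t,1),"t",round(s["time"],1))
E
python3 - <<'E'
from h import *
im=cv2.imread("pics/top0.png"); c=get_calibration("top")
cv2.imwrite("pics/topc1.png",cv2.resize(im[125:225,285:485],None,fx=4,fy=4,interpolation=cv2.INTER_CUBIC))
cv2.imwrite("pics/topc2.png",cv2.resize(im[140:230,85:270],None,fx=4,fy=4,interpolation=cv2.INTER_CUBIC))
E
```

```text
(no output)
```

View pics/topc1.png

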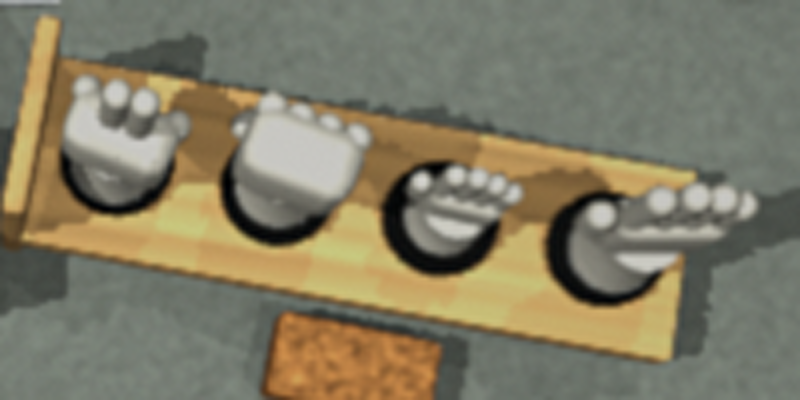

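View pics/topc2.png

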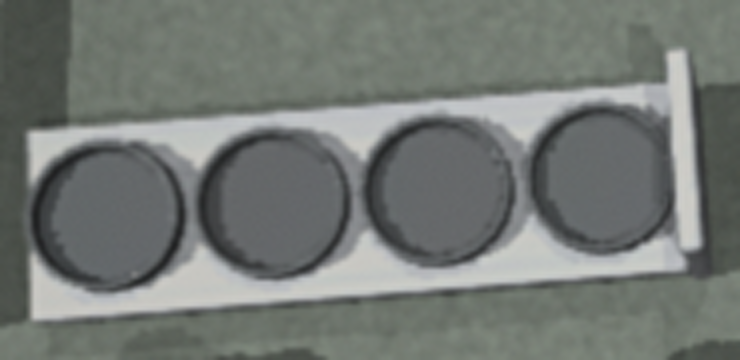

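Dry-rack crop: right-hand corners at (694,174) and (670,360). The white hand third from the end board is the small open toddler hand. All thumbs point toward the end board. Carry-rack crop: dish centres at about (109,216), (275,204), (440,191) and (605,179). Next I fit both rack poses.

```bash
cat > fit.py <<'E'
from h import *
from scipy.optimize import least_squares
c=get_calibration("top")
D=np.array([[605,178.5],[440.5,190.5],[275,203.5],[109,215.5]])/4+[85,140]
L=[[0,126-84*i,51] for i in range(4)]
f=least_squares(lambda p:(w2px(c,rackpts(p,L))-D).ravel(),[550,200,3.2])
carry=f.x; print("carry",f.x,np.degrees(f.x[2]),f.fun.round(2))
C=np.array([[694,174],[670,360],[20,243]])/4+[285,125]
pads=np.array([[222,190],[280,244],[440,274],[384,215],[548,245],[605,305],[118,213]])/4+[285,125]; idx=[1,1,2,2,3,3,0]
P=px2w(c,pads,42)
def res(p):
    e=(px2w(c,C,38)-rackpts(p,[[50,-168,38],[-50,-168,38],[-50,160,38]]))
    e2=np.linalg.norm(P-rackpts(p,[[0,126-84*i,42] for i in idx]),axis=1)-30
    return np.r_[e[:2,:2].ravel(),(e[2]*[np.cos(p[2]),np.sin(p[2]),0]).sum(),e2]
f=least_squares(res,[550,-180,-.23]); dry=f.x
print("dry",f.x,np.degrees(f.x[2]),f.fun.round(1))
print(rackpts(dry,[[0,126-84*i,46] for i in range(4)]).round(1)); print(rackpts(carry,[[0,126-84*i,42] for i in range(4)]).round(1))
E
python3 fit.py; python3 -c "
from h import *
go(480,-150,330,77)"
```

```text
carry [530.60910436 210.14152927   3.2006989 ] 183.38653867620175 [ 0.4  -0.05  0.13  0.06 -0.09 -0.08 -0.43  0.04]
dry [ 5.53123315e+02 -1.98060344e+02 -2.06414303e-01] -11.826668400808181 [-1.7  2.3  0.2  1.  -2.2 -1.3 -0.8 -0.9 -1.1 -1.2 -0.7 -1.3]
[[ 578.9  -74.7   46. ]
 [ 561.7 -157.    46. ]
 [ 544.5 -239.2   46. ]
 [ 527.3 -321.4   46. ]]
[[538.1  84.4  42. ]
 [533.1 168.2  42. ]
 [528.1 252.1  42. ]
 [523.2 335.9  42. ]]
shift [-498.7 -534.4  -88.7] turn 78.2 t 0.1
```

{"op": "step_arm", "data": {"rows": [[[-498,-528,-88],77],[[-498,-528,-88],77],[[-498,-528,-88],77],[[-498,-528,-88],77],[[-498,-528,-88],77],[[-498,-528,-88],77],[[-498,-528,-88],77],[[-498,-528,-88],77],[[-498,-528,-88],77],[[-498,-528,-88],77],[[-498,-528,-88],77],[[-498,-528,-88],77]]}}

```text
time: 1.3
tool_pos: [440.9, -22.1, 314.6]
tcp_rot: [180.0, -0.0, 78.2]
ft_force: [0.8, 0.2, -0.2]
finger_gap: 85.3
grip_force: 0.0
```

```bash
python3 -c "
from h import *
go(470,-160,330,78.2)"
```

```text
shift [-129.    56.7  -15.4] turn -0.0 t 1.3
```

{"op": "step_arm", "data": {"rows": [[[-45,20,-5],0],[[-90,40,-10],0],[[-129,57,-15],0],[[-129,57,-15],0],[[-129,57,-15],0]]}}

```text
time: 1.8
tool_pos: [470.0, -158.8, 328.8]
tcp_rot: [-179.9, -0.0, 78.1]
ft_force: [-0.7, 0.6, 0.1]
finger_gap: 85.4
grip_force: 0.0
```

Run:
```python
from h import *
import pickle
print(r.sense()["tool_pos"],r.sense()["qd"].round(2))
c=get_calibration("wrist"); im=snapshot("wrist"); cv2.imwrite("pics/w1raw.png",im); pickle.dump(c,open("w1.pkl","wb"))
dry=[553.1,-198.1,-.2064]
q=w2px(c,rackpts(dry,[[0,126-84*i,46] for i in range(4)])); print(q)
for p in q: cv2.drawMarker(im,tuple(int(v) for v in p),(0,0,255),0,8)
for p in w2px(c,rackpts(dry,[[a,b,38] for a in(-50,50) for b in (-168,166)])): cv2.drawMarker(im,tuple(int(v) for v in p),(255,0,0),0,12)
cv2.imwrite("pics/w1.png",cv2.resize(im,(800,600),interpolation=cv2.INTER_CUBIC))
```

```text
[ 470.02433819 -158.77377427  328.81930002] [ 2.47 -1.39  1.13  0.3   0.13  0.34]
[[361.77129931  72.99911516]
 [357.85690166 151.50457841]
 [353.75333147 222.71970504]
 [349.65597325 286.37545766]]
```

View pics/w1.png

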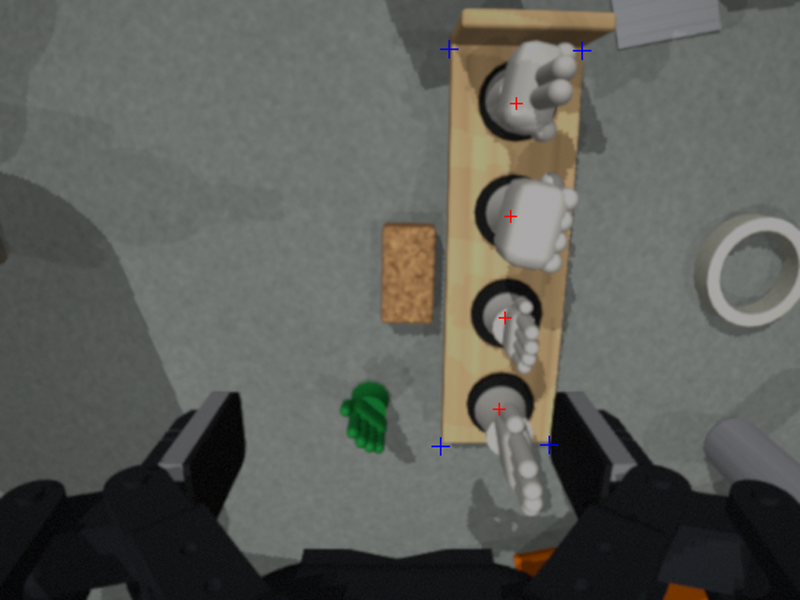

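The projected dry-rack fit lands within about 2 mm: pads and corners coincide with the red and blue marks. The hands run pointing, fist, toddler, flat from the end board at top, and the green look-alike is off to the side at (367,415). Next I look straight down the row to get the hands' yaws.

{"op": "step_arm", "data": {"rows": [[[-10,40,0],0],[[-10,75,0],0],[[-10,75,0],0],[[-10,75,0],0],[[-10,75,0],0]]}}

```text
time: 2.35
tool_pos: [541.3, -181.9, 329.9]
tcp_rot: [180.0, -0.0, 78.3]
ft_force: [-1.0, 0.4, -0.2]
finger_gap: 85.3
grip_force: 0.0
```

Run:
```python
from h import *
import pickle
print(r.sense()["tool_pos"],r.sense()["qd"].round(2))
c=get_calibration("wrist"); im=snapshot("wrist"); cv2.imwrite("pics/w2raw.png",im); pickle.dump(c,open("w2.pkl","wb"))
dry=[553.1,-198.1,-.2064]
q=w2px(c,rackpts(dry,[[0,126-84*i,46] for i in range(4)])); print(q)
x0=int(q[:,0].mean())-100; print(x0)
cv2.imwrite("pics/w2.png",cv2.resize(im[20:370,x0:x0+200],None,fx=1.7,fy=1.7,interpolation=cv2.INTER_CUBIC))
```

```text
[ 541.31725401 -181.90173903  329.89963975] [-0.51 -1.09  0.1  -0.   -0.09 -0.04]
[[291.93902646  64.57692939]
 [291.09153176 143.91618913]
 [290.2309073  215.94596969]
 [289.39060871 280.36266835]]
190
```

View pics/w2.png

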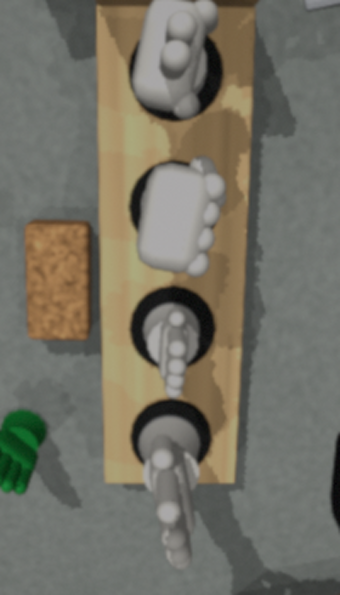

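Hand yaws relative to the rack, read from the picture (up = rack +y):
- **Pointing** (175,50): about −12°
- **Fist** (180,215): about −9°
- **Toddler** (176,350): about −1°
- **Flat** (170,510): about +12°

I take the flat hand first.

```bash
python3 -c "
from h import *
go(528,-321.4,230,89.5)"
```

```text
shift [-139.1   15.3  100.2] turn -11.2 t 2.4
```

{"op": "step_arm", "data": {"rows": [[[-40,5,10],-6],[[-80,10,40],-11.3],[[-120,14,70],-11.3],[[-139,15.3,90],-11.3],[[-139,15.3,100],-11.3],[[-139,15.3,100],-11.3],[[-139,15.3,100],-11.3]]}}

```text
time: 3.1
tool_pos: [528.7, -321.3, 231.1]
tcp_rot: [179.9, 0.0, 89.6]
ft_force: [0.0, 0.5, 0.5]
finger_gap: 85.6
grip_force: 0.0
```

Run:
```python
from h import *
go(528,-321.4,145,89.5)
c=get_calibration("wrist"); im=snapshot("wrist")
g=Ro
# expected finger-column footprint at z=153 for yaw -0.5 deg, half 26.5 x 7
for p in w2px(c,rackpts([527.3,-321.4,np.radians(-.5)],[[a,b,160] for a in(-7,7) for b in(-26.5,26.5)])): cv2.drawMarker(im,tuple(int(v) for v in p),(0,0,255),0,8)
cv2.imwrite("pics/w3.png",cv2.resize(im[150:,130:430],None,fx=2,fy=2,interpolation=cv2.INTER_CUBIC))
```

```text
shift [-0.1 -0.7 86.1] turn 0.1 t 3.1
```

View pics/w3.png

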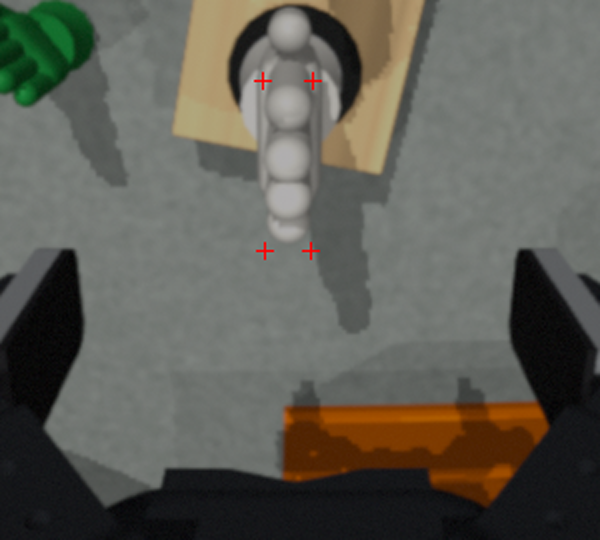

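The flat hand's fingers line up vertically at crop x≈288, matching the predicted footprint and centred between the finger pads. The yaw is right, so I go down.

{"op": "step_arm", "data": {"rows": [[[0,-0.7,25],0],[[0,-0.7,50],0],[[0,-0.7,70],0],[[0,-0.7,82],0],[[0,-0.7,86],0],[[0,-0.7,86],0],[[0,-0.7,86],0],[[0,-0.7,86],0]]}}

```text
time: 3.95
tool_pos: [528.3, -322.8, 145.1]
tcp_rot: [179.9, 0.1, 89.5]
ft_force: [-0.0, -0.8, 0.2]
finger_gap: 85.4
grip_force: 0.0
```

{"op": "step_arm", "data": {"rows": [[[0,0,0],0],[[0,0,0],0],[[0,0,0],0],[[0,0,0],0],[[0,0,0],0],[[0,0,0],0],[[0,0,0],0],[[0,0,0],0],[[0,0,0],0],[[0,0,0],0]], "fingers": 0, "squeeze": 30}}

```text
time: 4.95
tool_pos: [527.6, -322.4, 143.7]
tcp_rot: [180.0, 0.0, 89.5]
ft_force: [-0.5, 0.4, 2.7]
finger_gap: 19.2
grip_force: 29.7
```

{"op": "step_arm", "data": {"rows": [[[0,0,-5],0],[[0,0,-15],0],[[0,0,-40],0],[[0,0,-70],0],[[0,0,-100],0],[[0,0,-130],0],[[0,0,-145],0],[[0,0,-150],0],[[0,0,-150],0],[[0,0,-150],0]], "squeeze": 40}}

```text
time: 5.95
tool_pos: [527.0, -321.9, 291.5]
tcp_rot: [-179.9, -0.1, 89.5]
ft_force: [0.1, 0.2, -1.8]
finger_gap: 13.3
grip_force: 44.9
```

```bash
python3 -c "
from h import *
s=r.sense();print(s['ft_force'],s['finger_gap'],s['grip_force'])
go(523.2,335.9,293,93.4)"
```

```text
[ 0.06455447  0.16943597 -1.75526281] 13.313223218891666 44.92368400096893
shift [657.7  -9.5  -1.5] turn -3.9 t 6.0
```

{"op": "step_arm", "data": {"rows": [[[8,0,-2],0],[[25,0,-5],0],[[50,0,-5],0],[[85,0,-5],0],[[125,0,-5],0],[[165,0,-5],0],[[205,-2,-5],0],[[245,-4,-5],0],[[285,-5,-5],0],[[325,-5,-5],0],[[365,-6,-5],-1],[[405,-7,-5],-2]]}}

```text
time: 7.15
tool_pos: [522.9, 85.5, 298.4]
tcp_rot: [-180.0, -0.0, 91.6]
ft_force: [2.5, 0.6, -1.5]
finger_gap: 13.1
grip_force: 44.9
```

{"op": "step_arm", "data": {"rows": [[[40,-1,0],-1],[[80,-2,0],-2],[[120,-2,0],-2],[[160,-2.5,0],-2],[[195,-2.5,0],-2],[[222,-2.5,0],-2],[[240,-2.5,0],-2],[[249,-2.5,0],-2],[[252.5,-2.5,0],-2],[[252.5,-2.5,0],-2],[[252.5,-2.5,0],-2],[[252.5,-2.5,0],-2]]}}

```text
time: 8.35
tool_pos: [515.3, 334.1, 298.7]
tcp_rot: [180.0, 0.0, 93.4]
ft_force: [-0.5, -0.1, -1.6]
finger_gap: 13.2
grip_force: 44.9
```

Run:
```python
from h import *
go(523.2,335.9,170,93.4)
s=r.sense();print(s['tool_pos'],s['ft_force'],s['finger_gap'],s['grip_force'])
a=snapshot("side");b=snapshot("wrist");cv2.imwrite("pics/side1.png",a)
c=get_calibration("side")
print(w2px(c,[[523,336,42],[523,336,192],[523,336,322]]))
cv2.imwrite("pics/m1.png",np.hstack([cv2.resize(a[0:300,80:280],(400,600)),cv2.resize(b[100:400,180:380],(400,600))]))
```

```text
shift [  1.4   8.  128.7] turn 0.0 t 8.3
[515.29557994 334.07122431 298.67001086] [-0.51814776 -0.09008131 -1.61393399] 13.204671345223323 44.85390901565552
[[190.48010017 134.62127803]
 [180.21920385  78.69423781]
 [168.99292979  18.00506849]]
```

View pics/m1.png

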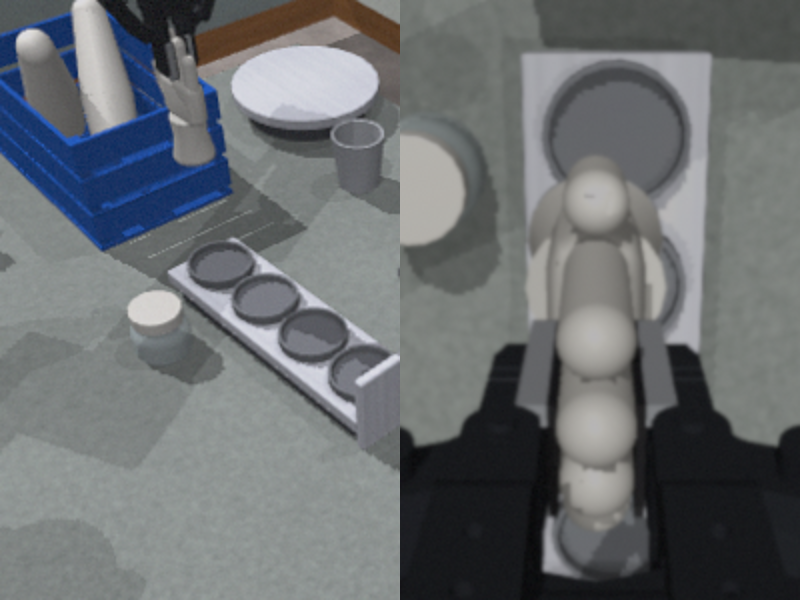

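The side view shows the flat hand upright in the gripper, its wrist bottom near z≈190. In the wrist view it is centred between the pads. I lower it, slowly near the end.

{"op": "step_arm", "data": {"rows": [[[1.4,8,15],0],[[1.4,8,40],0],[[1.4,8,75],0],[[1.4,8,105],0],[[1.4,8,122],0],[[1.4,8,130],0],[[1.4,8,133],0],[[1.4,8,136],0],[[1.4,8,136],0]]}}

```text
time: 9.35
tool_pos: [523.6, 337.4, 163.8]
tcp_rot: [179.9, -0.1, 93.5]
ft_force: [-0.5, -0.4, -1.7]
finger_gap: 12.8
grip_force: 44.8
```

{"op": "step_arm", "data": {"rows": [[[0,0,2],0],[[0,0,4],0],[[0,0,6],0],[[0,0,6],0]]}}

```text
time: 9.75
tool_pos: [522.6, 336.9, 156.2]
tcp_rot: [-180.0, 0.0, 93.5]
ft_force: [0.3, 0.3, -1.5]
finger_gap: 13.0
grip_force: 44.8
```

```bash
python3 -c "
from h import *
go(523.2,335.9,141,93.4);s=r.sense();print(s['ft_force'],s['tool_pos'])"
```

```text
shift [-1.   0.5 15.2] turn 0.1 t 9.8
[ 0.33045057  0.28483835 -1.47358808] [522.64826858 336.91007874 156.18578617]
```

{"op": "step_arm", "data": {"rows": [[[-1,0.5,1],0],[[-1,0.5,2],0],[[-1,0.5,3],0],[[-1,0.5,4],0],[[-1,0.5,5],0],[[-1,0.5,5],0]]}}

```text
time: 10.35
tool_pos: [523.3, 336.0, 151.3]
tcp_rot: [-180.0, 0.0, 93.5]
ft_force: [-0.0, -0.4, -1.9]
finger_gap: 13.1
grip_force: 44.8
```

{"op": "step_arm", "data": {"rows": [[[0,0,1],0],[[0,0,2],0],[[0,0,3],0],[[0,0,3],0]]}}

```text
time: 10.75
tool_pos: [523.3, 335.9, 148.2]
tcp_rot: [-180.0, 0.0, 93.5]
ft_force: [0.1, 0.3, -1.0]
finger_gap: 12.6
grip_force: 44.8
```

{"op": "step_arm", "data": {"rows": [[[0,0,1],0],[[0,0,2],0],[[0,0,2],0]]}}

```text
time: 11.05
tool_pos: [523.3, 335.9, 146.3]
tcp_rot: [-180.0, 0.0, 93.5]
ft_force: [0.5, -0.0, -1.5]
finger_gap: 13.2
grip_force: 44.8
```

{"op": "step_arm", "data": {"rows": [[[0,0,1],0],[[0,0,2],0],[[0,0,2],0]]}}

```text
time: 11.35
tool_pos: [523.3, 335.9, 144.3]
tcp_rot: [-180.0, 0.0, 93.5]
ft_force: [-0.8, -0.3, -1.9]
finger_gap: 13.3
grip_force: 44.8
```

{"op": "step_arm", "data": {"rows": [[[0,0,1],0],[[0,0,2],0],[[0,0,3],0],[[0,0,3],0]]}}

```text
time: 11.75
tool_pos: [523.3, 335.9, 141.2]
tcp_rot: [-180.0, 0.0, 93.5]
ft_force: [-0.6, 0.4, -0.9]
finger_gap: 12.8
grip_force: 44.8
```

{"op": "step_arm", "data": {"rows": [[[0,0,1],0],[[0,0,2],0],[[0,0,2],0]]}}

```text
time: 12.05
tool_pos: [523.8, 336.4, 141.0]
tcp_rot: [179.9, -0.0, 93.5]
ft_force: [-2.8, -0.7, 6.5]
finger_gap: 13.0
grip_force: 45.9
```

Contact at TCP 141, as predicted with no slip. I release and lift.

{"op": "step_arm", "data": {"rows": [[[0,0,-0.5],0],[[0,0,-1],0],[[0,0,-1],0],[[0,0,-1],0],[[0,0,-1],0],[[0,0,-1],0]], "fingers": 0.6}}

```text
time: 12.65
tool_pos: [523.4, 336.0, 140.4]
tcp_rot: [-180.0, 0.0, 93.5]
ft_force: [-0.2, -0.2, -0.1]
finger_gap: 51.4
grip_force: 0.0
```

{"op": "step_arm", "data": {"rows": [[[0,0,-10],0],[[0,0,-40],0],[[0,0,-85],0],[[0,0,-110],0],[[0,0,-110],0],[[0,0,-110],0]], "fingers": 1}}

```text
time: 13.25
tool_pos: [523.9, 336.2, 251.9]
tcp_rot: [179.9, -0.1, 93.5]
ft_force: [-0.3, 0.6, -0.9]
finger_gap: 85.2
grip_force: 0.0
```

Run:
```python
from h import *
go(544.5,-239.2,250,77.2)
cv2.imwrite("pics/side2.png",snapshot("side"))
```

```text
shift [-575.6  -14.5    1.9] turn 16.3 t 13.2
```

{"op": "step_arm", "data": {"rows": [[[-45,0,0],3],[[-90,-2,0],6],[[-135,-4,0],9],[[-180,-5,0],12],[[-225,-6,0],15],[[-270,-7,0],16.3],[[-315,-8,0],16.3],[[-360,-9,0],16.3],[[-405,-10,0],16.3],[[-450,-12,0],16.3],[[-495,-13,0],16.3],[[-540,-14,0],16.3]]}}

```text
time: 14.5
tool_pos: [541.3, -205.3, 248.5]
tcp_rot: [-179.8, -0.0, 77.2]
ft_force: [1.5, 0.5, -0.1]
finger_gap: 85.5
grip_force: 0.0
```

```bash
python3 -c "
from h import *
go(544.5,-239.2,200,77.2)"
```

```text
shift [-32.4  10.7  48.5] turn -0.0 t 14.5
```

{"op": "step_arm", "data": {"rows": [[[-20,5,10],0],[[-33,9,30],0],[[-33,10.7,45],0],[[-33,10.7,48],0],[[-33,10.7,48],0],[[-33,10.7,48],0]]}}

```text
time: 15.1
tool_pos: [545.9, -237.5, 203.1]
tcp_rot: [180.0, 0.0, 77.3]
ft_force: [0.8, -0.1, 0.7]
finger_gap: 85.7
grip_force: 0.0
```

```bash
cat > hover.py <<'E'
import sys
from h import *
x,y,hy,zt,zb,hw,ht,out,pc=[*map(float,sys.argv[1:8]),sys.argv[8],float(sys.argv[9])]
go(x,y,zb,90+hy)
c=get_calibration("wrist"); im=snapshot("wrist")
for p in w2px(c,rackpts([x,y,np.radians(hy)],[[a,b,zt] for a in(-ht,ht) for b in(-hw,hw)])): cv2.drawMarker(im,tuple(int(v) for v in p),(0,0,255),0,8)
a=cv2.imread("pics/side2.png") if pc==0 else snapshot("side")
cv2.imwrite(out,np.hstack([cv2.resize(im[130:,130:430],(560,560),interpolation=cv2.INTER_CUBIC),cv2.resize(a[20:300,100:220],(240,560))]))
E
python3 hover.py 544.5 -239.2 -12.8 130 114 19 5.2 pics/m2.png 0
```

```text
shift [-2.  -1.  89.1] turn 0.1 t 15.1
```

View pics/m2.png

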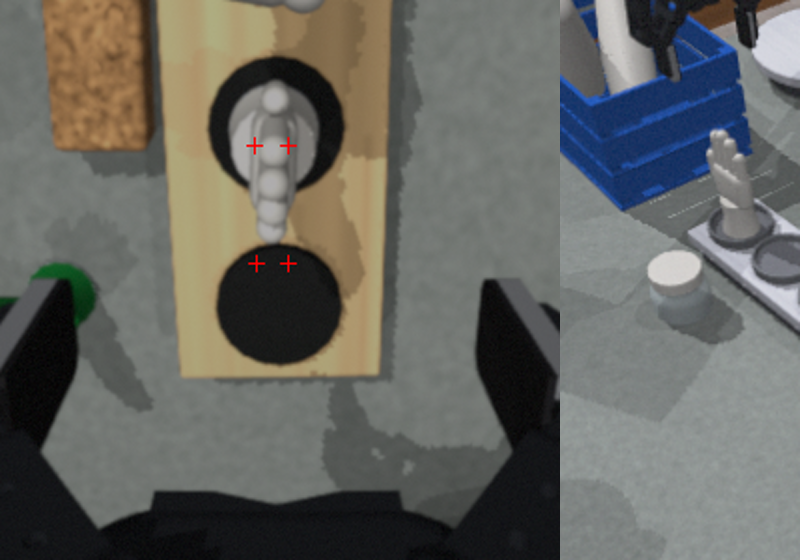

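The flat hand stands upright in the far dish. The toddler hand (273,180) is aligned and centred between the pads, so I go down.

{"op": "step_arm", "data": {"rows": [[[0,-1,25],0],[[0,-1,50],0],[[0,-1,72],0],[[0,-1,84],0],[[0,-1,88],0],[[0,-1,89],0],[[0,-1,89],0],[[0,-1,89],0]]}}

```text
time: 15.95
tool_pos: [545.4, -238.6, 115.0]
tcp_rot: [179.9, 0.0, 77.2]
ft_force: [0.5, -0.1, 0.5]
finger_gap: 85.1
grip_force: 0.0
```

{"op": "step_arm", "data": {"rows": [[[0,0,0],0],[[0,0,0],0],[[0,0,0],0],[[0,0,0],0],[[0,0,0],0],[[0,0,0],0],[[0,0,0],0],[[0,0,0],0],[[0,0,0],0],[[0,0,0],0],[[0,0,0],0],[[0,0,0],0]], "fingers": 0, "squeeze": 30}}

```text
time: 17.15
tool_pos: [544.6, -238.2, 113.6]
tcp_rot: [180.0, 0.0, 77.2]
ft_force: [-0.4, -0.3, 2.8]
finger_gap: 13.8
grip_force: 30.0
```

{"op": "step_arm", "data": {"rows": [[[0,0,-5],0],[[0,0,-15],0],[[0,0,-40],0],[[0,0,-75],0],[[0,0,-110],0],[[0,0,-138],0],[[0,0,-152],0],[[0,0,-157],0],[[0,0,-157],0],[[0,0,-157],0]], "squeeze": 40}}

```text
time: 18.15
tool_pos: [543.9, -237.8, 268.4]
tcp_rot: [-179.8, -0.0, 77.2]
ft_force: [0.6, -0.4, -1.0]
finger_gap: 9.7
grip_force: 57.0
```

```bash
python3 -c "
from h import *
s=r.sense();print(s['ft_force'],s['finger_gap'],s['grip_force'])
go(528.1,252.1,270,93.4)"
```

```text
[ 0.56754001 -0.41067778 -1.02057809] 9.74930147744934 57.03913986682892
shift [ 474.2 -123.9   -1.6] turn -16.2 t 18.1
```

{"op": "step_arm", "data": {"rows": [[[8,-2,-2],-1],[[25,-6,-2],-3],[[50,-13,-2],-5],[[85,-22,-2],-8],[[125,-32,-2],-11],[[165,-43,-2],-14],[[205,-54,-2],-16.2],[[245,-64,-2],-16.2],[[285,-74,-2],-16.2],[[325,-85,-2],-16.2],[[365,-95,-2],-16.2],[[400,-105,-2],-16.2]]}}

```text
time: 19.35
tool_pos: [529.3, 178.3, 272.1]
tcp_rot: [-180.0, -0.0, 93.6]
ft_force: [0.9, -0.3, -1.1]
finger_gap: 9.2
grip_force: 57.0
```

```bash
python3 -c "
from h import *
go(528.1,252.1,270,93.4)"
```

```text
shift [73.7  3.4  2.1] turn 0.2 t 19.4
```

{"op": "step_arm", "data": {"rows": [[[28,1,0],0],[[50,2,0],0],[[65,3,0],0],[[72,3,0],0],[[73,3,0],0],[[73,3,5],0],[[73,3,20],0],[[73,3,45],0],[[73,3,80],0],[[73,3,115],0],[[73,3,140],0],[[73,3,150],0]]}}

```text
time: 20.55
tool_pos: [527.0, 246.3, 117.7]
tcp_rot: [-179.6, 0.1, 93.3]
ft_force: [-0.8, -0.3, -0.6]
finger_gap: 9.2
grip_force: 57.0
```

```bash
python3 -c "
from h import *
go(528.1,252.1,110.5,93.4)"
```

```text
shift [5.8 1.5 7.2] turn -0.1 t 20.6
```

{"op": "step_arm", "data": {"rows": [[[2,0.5,0],0],[[4,0.5,0],0],[[5,0.5,0],0],[[5,0.5,0],0]]}}

```text
time: 20.95
tool_pos: [530.7, 253.8, 124.4]
tcp_rot: [179.8, -0.1, 93.4]
ft_force: [0.3, -0.0, -1.2]
finger_gap: 9.5
grip_force: 57.0
```

```bash
python3 -c "
from h import *
go(528.1,252.1,110.5,93.4)"
```

```text
shift [-1.6 -2.7 13.9] turn 0.0 t 20.9
```

Contact is expected near TCP 110.

{"op": "step_arm", "data": {"rows": [[[-1,-2,3],0],[[-1.6,-2.5,6],0],[[-1.6,-2.5,8],0],[[-1.6,-2.5,10],0],[[-1.6,-2.5,11],0],[[-1.6,-2.5,12],0],[[-1.6,-2.5,12],0]]}}

```text
time: 21.65
tool_pos: [527.6, 251.6, 111.8]
tcp_rot: [179.9, -0.0, 93.4]
ft_force: [-3.6, -1.5, 8.3]
finger_gap: 9.1
grip_force: 58.3
```

{"op": "step_arm", "data": {"rows": [[[0,0,1],0],[[0,0,2],0],[[0,0,2],0]]}}

```text
time: 21.95
tool_pos: [527.9, 251.8, 111.8]
tcp_rot: [179.9, -0.0, 93.4]
ft_force: [-10.3, -4.1, 22.8]
finger_gap: 9.7
grip_force: 60.7
```

{"op": "step_arm", "data": {"rows": [[[0,0,-1.5],0],[[0,0,-2.5],0],[[0,0,-2.5],0],[[0,0,-2.5],0]]}}

```text
time: 22.35
tool_pos: [527.9, 251.7, 111.8]
tcp_rot: [179.9, -0.0, 93.4]
ft_force: [-1.7, -0.2, 6.0]
finger_gap: 9.6
grip_force: 58.0
```

{"op": "step_arm", "data": {"rows": [[[0,0,0],0],[[0,0,0],0],[[0,0,0],0],[[0,0,0],0],[[0,0,0],0],[[0,0,0],0]], "fingers": 0.6}}

```text
time: 22.95
tool_pos: [527.2, 251.4, 110.9]
tcp_rot: [-180.0, 0.0, 93.4]
ft_force: [-0.1, -0.8, -0.8]
finger_gap: 51.7
grip_force: 0.0
```

{"op": "step_arm", "data": {"rows": [[[0,0,-10],0],[[0,0,-40],0],[[0,0,-85],0],[[0,0,-130],0],[[0,0,-140],0],[[0,0,-140],0],[[0,0,-140],0]], "fingers": 1}}

```text
time: 23.65
tool_pos: [526.9, 251.3, 250.2]
tcp_rot: [-180.0, 0.0, 93.4]
ft_force: [-0.1, -0.3, 0.1]
finger_gap: 85.1
grip_force: 0.0
```

Run:
```python
from h import *
go(561.7,-157,250,69.5)
cv2.imwrite("pics/side2.png",snapshot("side"))
```

```text
shift [-4.097e+02  1.050e+01  2.000e-01] turn 23.9 t 23.6
```

{"op": "step_arm", "data": {"rows": [[[-45,1,0],4],[[-90,2,0],8],[[-135,3,0],12],[[-180,4,0],16],[[-225,5,0],20],[[-270,7,0],23.9],[[-315,8,0],23.9],[[-360,9,0],23.9],[[-395,10,0],23.9],[[-409,10.5,0],23.9],[[-409,10.5,0],23.9],[[-409,10.5,0],23.9]]}}

```text
time: 24.9
tool_pos: [561.4, -155.3, 249.5]
tcp_rot: [-179.8, -0.0, 69.5]
ft_force: [0.2, 0.6, 0.8]
finger_gap: 85.3
grip_force: 0.0
```

{"op": "step_arm", "data": {"rows": [[[0,0,20],0],[[0,0,35],0],[[0,0,45],0],[[0,0,45],0],[[0,0,45],0]]}}

```text
time: 25.4
tool_pos: [561.9, -155.7, 205.9]
tcp_rot: [-180.0, -0.0, 69.5]
ft_force: [0.6, 1.0, 0.5]
finger_gap: 85.8
grip_force: 0.0
```

```bash
python3 hover.py 561.7 -157 -20.5 130 102 28 21 pics/m3.png 0
```

```text
shift [ -1.3   0.2 103.9] turn 0.0 t 25.4
```

View pics/m3.png

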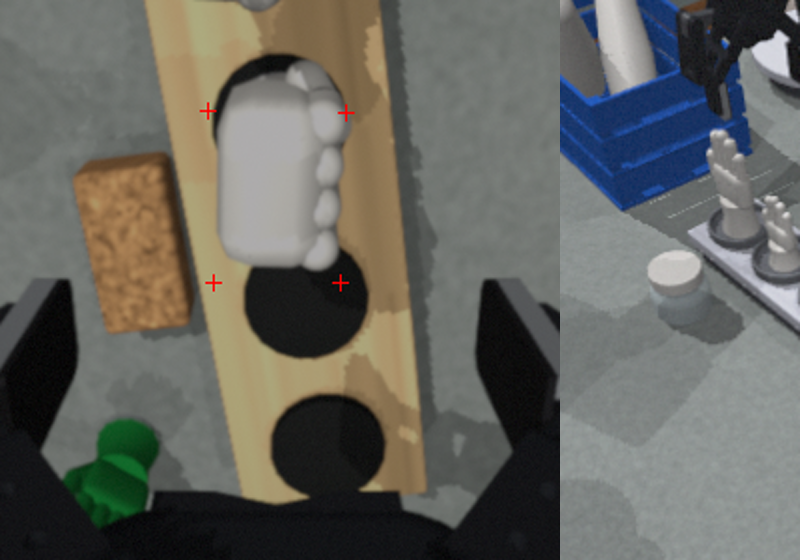

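The toddler hand stands upright in its dish. The fist (280,170) is aligned and about 3 mm further toward the end board than the model. I shift 3 mm and go down.

{"op": "step_arm", "data": {"rows": [[[2,0,25],0],[[2,0,60],0],[[2,0,90],0],[[2,0,103],0],[[2,0,107],0],[[2,0,107],0],[[2,0,107],0],[[2,0,107],0]]}}

```text
time: 26.25
tool_pos: [564.0, -154.8, 101.1]
tcp_rot: [179.8, -0.0, 69.5]
ft_force: [0.1, 0.3, 0.0]
finger_gap: 85.1
grip_force: 0.0
```

{"op": "step_arm", "data": {"rows": [[[0,0,0],0],[[0,0,0],0],[[0,0,0],0],[[0,0,0],0],[[0,0,0],0],[[0,0,0],0],[[0,0,0],0],[[0,0,0],0],[[0,0,0],0],[[0,0,0],0]], "fingers": 0, "squeeze": 30}}

```text
time: 27.25
tool_pos: [563.0, -154.4, 99.4]
tcp_rot: [180.0, -0.0, 69.5]
ft_force: [-0.0, 0.7, 5.5]
finger_gap: 41.3
grip_force: 32.9
```

{"op": "step_arm", "data": {"rows": [[[0,0,-5],0],[[0,0,-15],0],[[0,0,-40],0],[[0,0,-75],0],[[0,0,-110],0],[[0,0,-138],0],[[0,0,-152],0],[[0,0,-157],0],[[0,0,-157],0],[[0,0,-157],0]], "squeeze": 40}}

```text
time: 28.25
tool_pos: [561.9, -154.0, 253.9]
tcp_rot: [-179.8, -0.0, 69.5]
ft_force: [-0.0, 0.0, -3.4]
finger_gap: 41.9
grip_force: 40.6
```

```bash
python3 -c "
from h import *
s=r.sense();print(s['ft_force'],s['finger_gap'],s['grip_force'])
go(533.1,168.2,255,93.4)"
```

```text
[-0.03715329  0.0097183  -3.40346922] 41.879708073300215 40.63734948635101
shift [ 291.7 -139.8   -1.1] turn -23.9 t 28.2
```

{"op": "step_arm", "data": {"rows": [[[7,-3,-4],-2],[[22,-10,-8],-5],[[45,-21,-8],-8],[[78,-37,-8],-12],[[112,-54,-8],-16],[[147,-70,-8],-20],[[182,-87,-8],-23.9],[[217,-104,-8],-23.9],[[248,-119,-8],-23.9],[[272,-130,-8],-23.9],[[286,-137,-8],-23.9],[[291,-139.5,-8],-23.9]]}}

```text
time: 29.45
tool_pos: [533.2, 169.1, 263.9]
tcp_rot: [-180.0, -0.0, 93.6]
ft_force: [-0.6, -0.1, -1.9]
finger_gap: 41.9
grip_force: 40.7
```

{"op": "step_arm", "data": {"rows": [[[0,0,5],0],[[0,0,20],0],[[0,0,50],0],[[0,0,85],0],[[0,0,120],0],[[0,0,140],0],[[0,0,148],0],[[0,0,150],0],[[0,0,150],0],[[0,0,150],0]]}}

```text
time: 30.45
tool_pos: [535.1, 167.1, 115.7]
tcp_rot: [179.8, -0.0, 93.4]
ft_force: [0.2, -0.4, -1.9]
finger_gap: 42.0
grip_force: 40.7
```

```bash
python3 -c "
from h import *
go(533.1,168.2,97,93.4)"
```

```text
shift [ 1.2 -2.  18.7] turn -0.0 t 30.4
```

{"op": "step_arm", "data": {"rows": [[[1,-1.5,4],0],[[1,-1.5,8],0],[[1,-1.5,11],0],[[1,-1.5,13],0],[[1,-1.5,15],0],[[1,-1.5,15],0],[[1,-1.5,15],0]]}}

```text
time: 31.15
tool_pos: [532.4, 168.0, 99.0]
tcp_rot: [-180.0, -0.0, 93.4]
ft_force: [-0.4, -0.2, -1.8]
finger_gap: 41.7
grip_force: 40.7
```

{"op": "step_arm", "data": {"rows": [[[0,0,1],0],[[0,0,2],0],[[0,0,2],0]]}}

```text
time: 31.45
tool_pos: [532.3, 168.0, 96.9]
tcp_rot: [-180.0, -0.0, 93.4]
ft_force: [-0.1, -0.3, -1.3]
finger_gap: 41.9
grip_force: 40.7
```

{"op": "step_arm", "data": {"rows": [[[0,0,0.7],0],[[0,0,1.4],0],[[0,0,1.4],0]]}}

```text
time: 31.75
tool_pos: [532.3, 168.0, 95.5]
tcp_rot: [-180.0, -0.0, 93.4]
ft_force: [0.5, -0.2, -1.8]
finger_gap: 41.7
grip_force: 40.7
```

{"op": "step_arm", "data": {"rows": [[[0,0,0.7],0],[[0,0,1.2],0],[[0,0,1.2],0]]}}

```text
time: 32.05
tool_pos: [532.5, 168.0, 95.4]
tcp_rot: [180.0, 0.0, 93.4]
ft_force: [-3.9, -0.9, 6.6]
finger_gap: 41.7
grip_force: 41.2
```

Contact at 95.4, as predicted. I release.

{"op": "step_arm", "data": {"rows": [[[0,0,-0.5],0],[[0,0,-1],0],[[0,0,-1],0],[[0,0,-1],0],[[0,0,-1],0],[[0,0,-1],0],[[0,0,-1],0]], "fingers": 1}}

```text
time: 32.75
tool_pos: [532.4, 168.0, 95.4]
tcp_rot: [-180.0, 0.0, 93.4]
ft_force: [-0.5, -0.3, 0.1]
finger_gap: 85.2
grip_force: 0.0
```

{"op": "step_arm", "data": {"rows": [[[0,0,-10],0],[[0,0,-40],0],[[0,0,-85],0],[[0,0,-130],0],[[0,0,-155],0],[[0,0,-155],0],[[0,0,-155],0]]}}

```text
time: 33.45
tool_pos: [532.8, 168.1, 251.7]
tcp_rot: [179.9, -0.0, 93.4]
ft_force: [0.2, -0.2, -0.6]
finger_gap: 85.2
grip_force: 0.0
```

Run:
```python
from h import *
go(578.9,-74.7,250,66)
cv2.imwrite("pics/side2.png",snapshot("side"))
```

```text
shift [-245.1   31.6    1.7] turn 27.4 t 33.5
```

{"op": "step_arm", "data": {"rows": [[[-40,4,0],6],[[-80,10,0],12],[[-120,15,0],18],[[-160,20,0],24],[[-200,26,0],27.4],[[-232,31,0],27.4],[[-245,31.6,5],27.4],[[-245,31.6,15],27.4],[[-245,31.6,20],27.4],[[-245,31.6,20],27.4],[[-245,31.6,20],27.4]]}}

```text
time: 34.6
tool_pos: [578.1, -73.2, 230.0]
tcp_rot: [-179.9, -0.0, 66.1]
ft_force: [-0.4, 0.1, -0.3]
finger_gap: 85.6
grip_force: 0.0
```

```bash
python3 hover.py 578.9 -74.7 -24 160 143 13.5 7 pics/m4.png 0
```

```text
shift [-1.1  1.3 87. ] turn 0.1 t 34.6
```

View pics/m4.png

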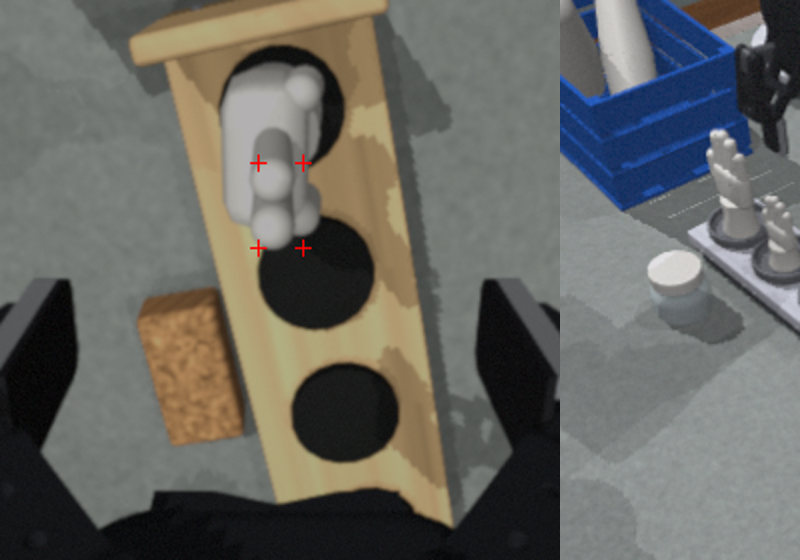

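The pointing hand's two fingers line up vertically at x≈272, about 2.6 mm toward tool −y from the centre line. I correct that and go down.

{"op": "step_arm", "data": {"rows": [[[0,-1.5,20],0],[[0,-1.5,50],0],[[0,-1.5,73],0],[[0,-1.5,84],0],[[0,-1.5,87],0],[[0,-1.5,87],0],[[0,-1.5,87],0],[[0,-1.5,87],0]]}}

```text
time: 35.45
tool_pos: [578.1, -74.2, 145.1]
tcp_rot: [179.9, -0.0, 66.0]
ft_force: [0.2, -0.5, 0.9]
finger_gap: 85.6
grip_force: 0.0
```

{"op": "step_arm", "data": {"rows": [[[0,0,0],0],[[0,0,0],0],[[0,0,0],0],[[0,0,0],0],[[0,0,0],0],[[0,0,0],0],[[0,0,0],0],[[0,0,0],0],[[0,0,0],0],[[0,0,0],0],[[0,0,0],0],[[0,0,0],0]], "fingers": 0, "squeeze": 30}}

```text
time: 36.65
tool_pos: [577.1, -74.1, 143.4]
tcp_rot: [-180.0, 0.0, 66.0]
ft_force: [0.0, 0.3, -0.1]
finger_gap: 13.2
grip_force: 36.1
```

{"op": "step_arm", "data": {"rows": [[[0,0,-5],0],[[0,0,-15],0],[[0,0,-40],0],[[0,0,-70],0],[[0,0,-95],0],[[0,0,-110],0],[[0,0,-115],0],[[0,0,-115],0],[[0,0,-115],0]], "squeeze": 40}}

```text
time: 37.55
tool_pos: [576.4, -73.9, 256.8]
tcp_rot: [-179.9, 0.0, 66.0]
ft_force: [-0.2, 0.9, -2.1]
finger_gap: 13.1
grip_force: 39.2
```

```bash
python3 -c "
from h import *
s=r.sense();print(s['ft_force'],s['finger_gap'],s['grip_force'])
go(538.1,84.4,258,93.4)"
```

```text
[-0.21330181  0.85181876 -2.08924106] 13.076364882431044 39.19398307800293
shift [129.1 -99.4  -1.2] turn -27.4 t 37.5
```

{"op": "step_arm", "data": {"rows": [[[5,-4,0],-2],[[15,-11,0],-6],[[30,-23,0],-10],[[48,-37,0],-14],[[68,-52,0],-18],[[88,-67,0],-22],[[105,-80,0],-26],[[118,-90,0],-27.4],[[126,-97,0],-27.4],[[129,-99.4,0],-27.4],[[129,-99.4,0],-27.4],[[129,-99.4,0],-27.4]]}}

```text
time: 38.75
tool_pos: [538.9, 83.6, 258.3]
tcp_rot: [-180.0, 0.0, 93.3]
ft_force: [0.2, -0.6, -2.3]
finger_gap: 13.0
grip_force: 39.1
```

{"op": "step_arm", "data": {"rows": [[[0,0,5],0],[[0,0,20],0],[[0,0,45],0],[[0,0,70],0],[[0,0,90],0],[[0,0,98],0],[[0,0,100],0],[[0,0,100],0],[[0,0,100],0]]}}

```text
time: 39.65
tool_pos: [539.6, 84.2, 159.7]
tcp_rot: [179.9, 0.0, 93.4]
ft_force: [-0.1, 0.3, -1.7]
finger_gap: 13.3
grip_force: 39.1
```

```bash
python3 -c "
from h import *
go(538.1,84.4,140,93.4)"
```

```text
shift [ 0.3 -1.5 19.7] turn -0.0 t 39.6
```

{"op": "step_arm", "data": {"rows": [[[0,-1,4],0],[[0,-1,8],0],[[0,-1,12],0],[[0,-1,14],0],[[0,-1,16],0],[[0,-1,16],0],[[0,-1,16],0]]}}

```text
time: 40.35
tool_pos: [537.8, 84.2, 142.4]
tcp_rot: [-180.0, 0.0, 93.4]
ft_force: [1.3, 0.2, -2.1]
finger_gap: 13.1
grip_force: 39.2
```

{"op": "step_arm", "data": {"rows": [[[0,0,0.7],0],[[0,0,1.4],0],[[0,0,1.4],0]]}}

```text
time: 40.65
tool_pos: [537.7, 84.2, 141.0]
tcp_rot: [-180.0, -0.0, 93.4]
ft_force: [0.3, 0.3, -1.7]
finger_gap: 13.0
grip_force: 39.2
```

{"op": "step_arm", "data": {"rows": [[[0,0,0.7],0],[[0,0,1.4],0],[[0,0,1.4],0]]}}

```text
time: 40.95
tool_pos: [537.6, 84.1, 139.4]
tcp_rot: [-180.0, 0.0, 93.4]
ft_force: [0.4, 0.8, -2.4]
finger_gap: 13.0
grip_force: 39.2
```

{"op": "step_arm", "data": {"rows": [[[0,0,0.6],0],[[0,0,1],0],[[0,0,1],0]]}}

```text
time: 41.25
tool_pos: [537.9, 84.2, 139.4]
tcp_rot: [180.0, 0.0, 93.4]
ft_force: [-2.8, 1.1, 5.6]
finger_gap: 13.0
grip_force: 40.2
```

{"op": "step_arm", "data": {"rows": [[[0,0,0.6],0],[[0,0,1],0],[[0,0,1],0]]}}

```text
time: 41.55
tool_pos: [538.1, 84.2, 139.4]
tcp_rot: [179.9, 0.0, 93.4]
ft_force: [-6.8, -0.4, 13.5]
finger_gap: 13.1
grip_force: 41.3
```

{"op": "step_arm", "data": {"rows": [[[0,0,-1],0],[[0,0,-1.5],0],[[0,0,-1.5],0]]}}

```text
time: 41.85
tool_pos: [538.1, 84.2, 139.3]
tcp_rot: [180.0, 0.0, 93.4]
ft_force: [0.3, 0.2, 2.6]
finger_gap: 13.2
grip_force: 39.8
```

{"op": "step_arm", "data": {"rows": [[[0,0,0],0],[[0,0,0],0],[[0,0,0],0],[[0,0,0],0],[[0,0,0],0],[[0,0,0],0]], "fingers": 0.6}}

```text
time: 42.45
tool_pos: [537.7, 84.1, 139.1]
tcp_rot: [-180.0, 0.0, 93.4]
ft_force: [-1.0, -0.3, -0.1]
finger_gap: 51.6
grip_force: 0.0
```

{"op": "step_arm", "data": {"rows": [[[0,0,-10],0],[[0,0,-40],0],[[0,0,-85],0],[[0,0,-120],0],[[0,0,-160],0],[[-40,0,-180],0],[[-90,0,-180],0],[[-140,0,-180],0],[[-180,0,-180],0],[[-180,0,-180],0],[[-180,0,-180],0],[[-180,0,-180],0]], "fingers": 1}}

```text
time: 43.65
tool_pos: [548.5, -94.7, 319.6]
tcp_rot: [180.0, -0.0, 93.4]
ft_force: [-0.0, 0.5, -0.5]
finger_gap: 85.3
grip_force: 0.0
```

Run:
```python
from h import *
a=snapshot("side");b=snapshot("top")
cv2.imwrite("pics/fin.png",np.hstack([cv2.resize(a[100:240,150:310],(480,420),interpolation=cv2.INTER_CUBIC),cv2.resize(b[130:270,85:191],(0,0),fx=3,fy=3)]))
c=get_calibration("top");q=w2px(c,rackpts([530.6,210.1,3.2007],[[0,126-84*i,51] for i in range(4)]))
for p in q: cv2.drawMarker(b,tuple(int(round(v)) for v in p),(0,0,255),0,5)
cv2.imwrite("pics/fin.png",np.vstack([cv2.resize(a[100:240,150:350],(740,360),interpolation=cv2.INTER_CUBIC)[:,:],cv2.resize(b[165:225,85:270],(740,240),interpolation=cv2.INTER_CUBIC)]))
```

```text
(no output)
```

View pics/fin.png

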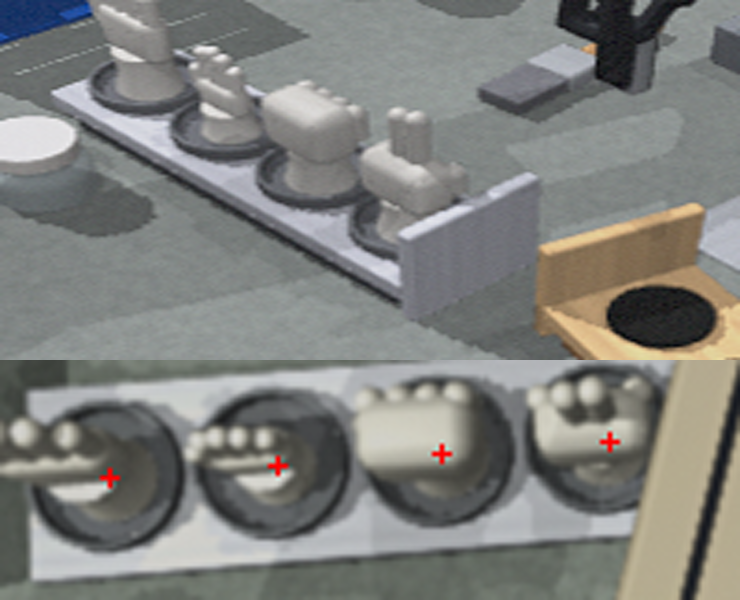

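All four hands stand upright and centred in their dishes, in the right order from the end board, and the gripper is well clear. I hand the job in.

```bash
python3 -c "
from bench import r
print(r.hand_in())"
```

```text
the job is handed in; nothing more can be done
None
```

I moved all four hands to the carrying rack, upright and in the same order from the end board, and handed the job in at about 44 s; no verdict came back.

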